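Index a sprocket three clicks in its drawer fixture and hold it

ROBOT

A 7-joint arm with a two-finger parallel gripper is mounted at the origin on a cart in front of the work surface, level with it; the furniture and walls round the work are solid. World frame = base frame: x ahead of the robot, y to its left, z up, the work surface at z = 0. Lengths are in m, angles in rad, forces in N, time in s.
With the tool pointing down it reaches from about 0.4 to 0.875 m from the base axis. Payload 19.3 kg.
Tool frame: the origin (TCP) lies between the finger pads, 19 mm behind the fingertips; this is the grasp point; z points along the fingers, y is the line along which they close (so a half turn about z gives the same grasp; the last joint's range is limited). The gripper opens to 85 mm and grips with 20 to 120 N. Pads are 22 mm wide; open, the fingers measure 114 mm over their backs; the gripper's body (76 mm by 85 mm) begins 54 mm behind the grasp point. The pads swing forward as they close: fully open they stand 13 mm farther back than shut.
Start: joints at [1.193, 0.521, -0.036, 1.599, 0.021, 1.021, -0.113], TCP at [0.189, -0.596, 0.25] pointing down, gripper open.
Joint ranges: [-2.91, 2.91], [-0.3, 2.13], [-1.5, 1.42], [0.17, 2.43], [-1.26, 4.41], [0.16, 1.93], [-2.52, 2.52]. Speed limits (rad/s): [1.89, 1.89, 2.39, 2.39, 3.01, 3.01, 3.01].

INTERFACE

Orientations are given as [roll, pitch, yaw] about the fixed x, y, z axes, in that order (R = Rz(yaw) Ry(pitch) Rx(roll)).
In Python, from workcell import bot, grab_frame, calibration, job gives the robot as it stands.
- The arm moves only by the tool nudge_tcp, called after "Emit:" as name([rows], argument=value, ...), one row to a line, values as JSON. Schema: {"type":"object","properties":{"offsets":{"type":"array","items":{"type":"array","items":{"type":"array","items":{"type":"number"},"minItems":7,"maxItems":7},"minItems":1,"maxItems":5},"minItems":1,"maxItems":1},"grip_n":{"type":"number"},"only":{"type":"string"},"quiet":{"type":"boolean"},"lines":{"type":"string"}},"required":["offsets"],"additionalProperties":false}. offsets is a list that holds a single list of rows (three levels of brackets), with 1 to 5 rows, each of 7 numbers: the finger opening in m, then dx, dy, dz in normalised numbers (1 is 75 cm), then a rotation vector rx, ry, rz in normalised numbers (1 is pi/2 rad); each row is the pose to reach, as a shift and turn from the pose commanded when the call began, along the tool's axes at that moment; what a row does not reach only later rows make up. A row lasts 1/8 s, in which the tool goes at most 0.0625 m and 0.188 rad, less where a joint would pass 70% of its speed; a pose out of reach is approached as far as the arm can. The fingers move at their own pace and stop on an object; grip_n is the grip in N (left out, the last holds). Time passes only in rows, so rows that do not move let the fingers close. The tool returns the time, the measured TCP pose, the force, the opening and the grip force at its end. only (a regular expression) keeps the lines of the reply that match it, lines (a string "A,B") keeps lines A to B, and quiet returns only ok. Shift and turn numbers lie between -1 and 1, and a call with a number outside is refused. Input that does not fit is refused with a message, and nothing moves.
- bot.observe(): the state, without advancing time (a new reading comes with each control period).
- grab_frame(name): name is "scene" or "top" or "wrist"; returns (picture, depth): 480x640x3 uint8, blue, green, red; 480x640 float32, m along the optical axis (not along the pixel's ray), 0 where there is no reading.
- calibration(name): a dict with "vfov" (degrees; the focal length in pixels is half the picture's height over the tangent of half this angle, whatever the lens; pixels are square), "cx", "cy" (the principal point, pixels), "eye" and "attitude" of the camera in the world. Camera axes: x right, y down, z forward; pixel columns grow to the right and rows downward; lengths in m; the calibration is good to about 2 mm. The wrist camera is an equidistant fisheye: a pixel r from the principal point sees the ray r / f radians off the axis. A picture is of the moment at which its call begins: read the wrist's pose just before it. calibration takes no time and is no camera call; for the wrist camera it gives the pose at the moment of the call.
- job.job_done(): hands the job in; it is judged then, once.
The state is a dict: "clock": time; "qpos": joint angles; "qd": joint speeds; "joint_efforts": joint torques, N m; "position": TCP position; "tool_rot": TCP orientation; "force": force on the tool from outside, world axes, zero at the start; "moment": the same for the moment, N m; "grip_width": finger opening in m; "finger_force": force on a finger pad.
Only numpy, scipy, OpenCV 4.12 (cv2) and the standard library are available. Lean on these libraries where they do the work, as an engineer would, in place of code of your own. Each camera call takes 0.05 s, during which the arm holds its last target. There are 200 camera calls.

TASK

The sprocket checking fixture sits in the drawer of the low blue chest on the bench. Pull the drawer all the way open by its bar handle, then take the black bar knob above the sprocket and turn it clockwise (seen from above) three clicks, to the third stop from where it stands now, no farther. Finish while still gripping the knob and holding it steady at that third stop, with the drawer still open; leave the things lying round and on the chest alone.

Things in the scene. Friction and masses are not known exactly. Their poses are not given: they have to be found in the camera images.
- chest: low blue steel chest, 200 mm deep (its x), 220 mm wide (y), on four rubber feet 35 mm high, top at 130 mm above the bench. Origin: on the bench under the middle of the chest; its -x axis points out of the drawer front toward the robot. The chest is screwed down, it does not move
- case_drawer0 (a joint): how far the chest's one drawer is pulled out along the chest's -x axis, m: 0 shut, 0.134 fully open (end stop). It may start ajar by up to 0.02. Light friction (about 1 N); it stays where it is left
- case_drawer0_handle (a point): middle of the drawer's steel bar handle, 92 mm above the bench, 38 mm below the chest's top edge. The bar is 11 mm thick and 110 mm long, runs along the chest's y axis and stands 35 mm (its centre line) in front of the drawer face, 29 mm clear behind it: fingers opened wide there press on the drawer face and push the drawer shut. Axes as the chest's; moves with the drawer
- knob_grip (a point): point to grip on the knob: on its turning axis, 103 mm above the bench, 10 mm below the knob's top. With the drawer shut it lies inside the chest, 113 mm behind the handle's bar in the chest's +x direction, and moves with the drawer; fully open it lies 56 mm in front of the chest's front face. Axes of the point turn with the knob: x along the bar. z up
- index_knob: black bar knob over a 76 mm 16-tooth sprocket: upright bar 42 mm long (its x), 14 mm thick (its y), 35 mm high, on a thin flat disc 36 mm across (its top 25 mm below knob_grip). A white line on top marks the -x end. Origin: on the turning axis at the underside of that disc, 28 mm below point knob_grip. At home the bar points along the chest's x axis
- spindle (a joint): angle of knob and sprocket, rad, growing clockwise seen from above. A spring ball drops between the sprocket's teeth: it clicks into a stop every 22.5 degrees: home at 0, first stop 0.393, second 0.785, third 1.178. It always starts in the home stop (settles within 0.05 of 0). About 0.18 Nm turns it over a tooth; between the stops it snaps to the nearer one. It cannot turn back past -0.15
- hex_set: bystander: folding hex key set, 30x90x22 mm, lying on top of the chest toward the back; loose, leave it. Origin: centre of its underside
- pedal: bystander: black bicycle pedal, 63x107x24 mm, lying on the bench to the right of the chest; loose, leave it. Origin: centre of its underside
- tube_box: bystander: small red carton, 55x85x50 mm, on the bench to the right of the chest at the back; loose, leave it. Origin: centre of its underside
- oil_bottle: bystander: small grey oil bottle with a white tip, 37 mm diameter, 126 mm tall, standing on the bench left of the chest; loose, leave it. Origin: centre of its underside

How it is judged:
By the outcome, as a careful person would: the job done as asked, in the order asked, and still so for the second after the job is handed in, while the arm keeps its last pose, push and grip.
It also fails if it takes over 48 s, if anything falls off the work surface, if the arm or the gripper's body presses on something with over 40 N, if the wrist force passes 120 N, or if a joint passes its speed limit or range.

## Working session

There is one attempt and no reset: what is moved stays moved. The work goes in short steps, Python scripts to look and compute and a tool call to move; the robot and the scene stay as the last step left them, time stands still between calls to the robot, and variables do not carry over. Pictures are saved under pics/ and viewed, at most 10 in all, crops included, and the job is handed in when it is done.

```bash
mkdir -p pics; cat > h.py <<'E'
import numpy as np, cv2
from scipy.spatial.transform import Rotation as R
from workcell import bot, grab_frame, calibration, job
def Rm(a):
    a=np.array(a,float)
    if a.shape==(3,3): return a
    return R.from_euler('xyz',a).as_matrix() if a.size==3 else R.from_quat(a).as_matrix()
def cloud(c,d):
    f=240/np.tan(np.radians(c['vfov'])/2)
    v,u=np.mgrid[0:480,0:640]
    P=np.stack([(u-c['cx'])/f*d,(v-c['cy'])/f*d,d],-1)
    return P@Rm(c['attitude']).T+np.array(c['eye'])
E
python3 - <<'E'
from h import *
o=bot.observe(); print({k:np.round(v,3).tolist() for k,v in o.items()})
for n in ('scene','top'):
    c=calibration(n); print(c)
    p,d=grab_frame(n); cv2.imwrite(f'pics/{n}0.png',p); np.save(f'{n}0.npy',d)
E
```

```text
{'clock': 0.0, 'qpos': [1.193, 0.522, -0.036, 1.6, 0.021, 1.021, -0.113], 'qd': [0.0, 0.001, 0.0, 0.0, -0.0, 0.0, -0.001], 'joint_efforts': [0.001, -92.71, 1.981, -36.993, 0.018, 0.008, 0.0], 'position': [0.189, -0.595, 0.249], 'tool_rot': [-3.14, 0.0, 0.308], 'force': [0.515, 0.499, 0.098], 'moment': [0.017, 0.007, 0.013], 'finger_force': 0.0, 'grip_width': 0.086}
{'vfov': 42.897409560003, 'cx': 318.5099141534015, 'cy': 228.99984587474478, 'eye': array([-0.07849125,  0.79632493,  1.0899201 ]), 'attitude': array([-2.39031785,  0.01527059, -2.26369152])}
{'vfov': 50.07016834022708, 'cx': 325.7445788636241, 'cy': 229.74633757756317, 'eye': array([0.52415408, 0.24532244, 1.28027301]), 'attitude': array([-3.03390416, -0.00568591, -1.55089616])}
```

View pics/scene0.png

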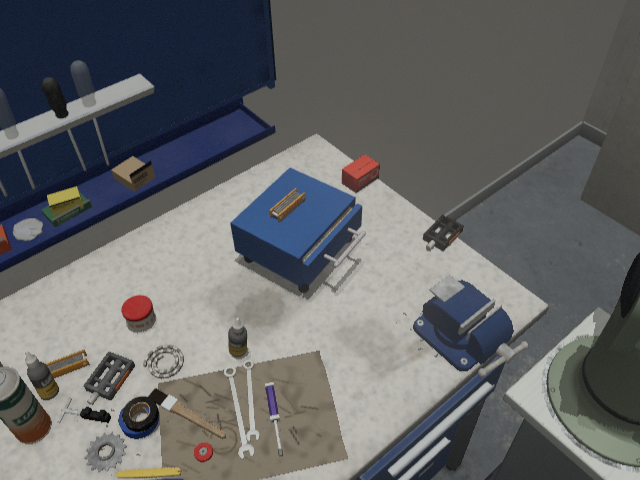

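View pics/top0.png

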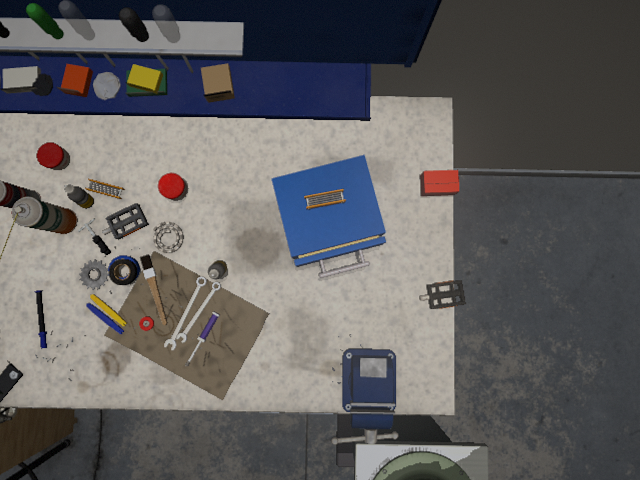

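Top view: the chest top is centred near (329,208) and the bar handle near (344,268). The pedal is at (445,294), the carton at (440,182), the bottle at (218,270) and a vise at (370,380). Next I measure the chest, the handle and the vise height.

```bash
python3 - <<'E'
from h import *
c=calibration('top'); d=np.load('top0.npy'); p=cv2.imread('pics/top0.png').astype(int); W=cloud(c,d)
x0,x1,y0,y1=265,395,150,260
blue=(p[...,0]>p[...,2]+50)&(abs(W[...,2]-.13)<.008); m=np.zeros_like(blue); m[y0:y1,x0:x1]=1; 
P=W[(blue&m)]; print(len(P),P.mean(0), np.median(P[:,2]))
r=cv2.minAreaRect(P[:,:2].astype(np.float32)); print(r, cv2.boxPoints(r))
m[:]=0; m[240:285,305:380]=1
H=W[m&(W[...,2]>.07)&(W[...,2]<.112)]; 
yy=r[2]
for v in range(240,284,2): print(v,[ (round(float(W[v,u,0]),3),round(float(W[v,u,1]),3),round(float(W[v,u,2]),3)) for u in (330,345,360)])
V=W[345:430,335:400]; print('vise',V[...,2].max(),V[V[...,2]>.03].min(0),V[V[...,2]>.03].max(0))
for n,(a,b,e,f) in dict(pedal=(275,310,415,470),box=(165,200,415,465),bot=(255,285,205,232)).items():
    Q=W[a:b,e:f]; Q=Q[Q[...,2]>.012]; print(n,Q.min(0).round(3),Q.max(0).round(3))
E
```

```text
7185 [0.70313229 0.2370738  0.12935791] 0.12936167018130873
((0.6974192261695862, 0.23538923263549805), (0.20213289558887482, 0.21954013407230377), 15.768630027770996) [[0.57032585 0.3135632 ]
 [0.62998664 0.102285  ]
 [0.8245126  0.15721527]
 [0.7648518  0.36849347]]
240 [(0.626, 0.231, 0.129), (0.627, 0.197, 0.128), (0.629, 0.162, 0.105)]
242 [(0.621, 0.231, 0.126), (0.622, 0.197, 0.13), (0.624, 0.163, 0.115)]
244 [(0.616, 0.231, 0.132), (0.619, 0.196, 0.107), (0.619, 0.163, 0.117)]
246 [(0.612, 0.231, 0.13), (0.614, 0.197, 0.116), (0.614, 0.163, 0.119)]
248 [(0.609, 0.231, 0.109), (0.609, 0.197, 0.119), (0.61, 0.163, 0.118)]
250 [(0.604, 0.231, 0.118), (0.605, 0.197, 0.12), (0.607, 0.161, 0.096)]
252 [(0.6, 0.231, 0.116), (0.6, 0.196, 0.113), (0.602, 0.161, 0.096)]
254 [(0.595, 0.23, 0.117), (0.603, 0.192, 0.001), (0.598, 0.161, 0.096)]
256 [(0.59, 0.23, 0.116), (0.598, 0.192, 0.0), (0.593, 0.161, 0.093)]
258 [(0.592, 0.229, -0.003), (0.593, 0.191, 0.002), (0.594, 0.154, -0.004)]
260 [(0.587, 0.229, 0.0), (0.588, 0.191, 0.002), (0.589, 0.154, 0.002)]
262 [(0.582, 0.229, -0.003), (
[... 315 characters left out ...]
 (0.564, 0.154, 0.0)]
272 [(0.555, 0.229, 0.098), (0.558, 0.191, 0.001), (0.559, 0.154, 0.001)]
274 [(0.55, 0.229, 0.095), (0.553, 0.191, -0.003), (0.554, 0.153, -0.003)]
276 [(0.548, 0.228, -0.003), (0.548, 0.191, -0.002), (0.549, 0.153, -0.003)]
278 [(0.543, 0.228, 0.0), (0.543, 0.191, 0.003), (0.544, 0.153, -0.002)]
280 [(0.538, 0.228, 0.001), (0.538, 0.191, 0.004), (0.539, 0.154, 0.004)]
282 [(0.533, 0.228, 0.001), (0.533, 0.19, 0.0), (0.534, 0.153, -0.004)]
vise 1.2802730052749887 [0.19920652 0.08101643 0.03114194] [0.52415408 0.24532244 1.28027301]
pedal [ 0.474 -0.101  0.012] [0.544 0.245 1.28 ]
box [ 0.524 -0.08   0.012] [0.814 0.245 1.28 ]
bot [0.524 0.245 0.012] [0.581 0.534 1.28 ]
```

```bash
python3 - <<'E'
from h import *
c=calibration('top'); d=np.load('top0.npy'); p=cv2.imread('pics/top0.png').astype(int); W=cloud(c,d)
ok=d>0; Z=W[...,2]
m=np.zeros(d.shape,bool); m[150:260,265:395]=1
B=(m&ok&(p[...,0]>p[...,2]+50)&(abs(Z-.13)<.008)).astype(np.uint8)
B=cv2.morphologyEx(B,cv2.MORPH_OPEN,np.ones((5,5)))
P=W[B>0]; r=cv2.minAreaRect(P[:,:2].astype(np.float32)); print(r)
# yaw from edges: for each column the first row (back edge), each row first col (left)
def fit(pts):
    vx,vy,a,b=cv2.fitLine(np.float32(pts),cv2.DIST_HUBER,0,.001,.001).ravel(); return np.degrees(np.arctan2(vy,vx)),a,b
b=[W[np.argmax(B[:,u]),u,:2] for u in range(285,362)]; print('back',fit(b))
l=[W[v,np.argmax(B[v]),:2] for v in range(190,240)]; print('left',fit(l))
ri=[W[v,639-np.argmax(B[v][::-1]),:2] for v in range(170,225)]; print('right',fit(ri))
m[:]=0; m[260:280,316:374]=1
H=W[m&ok&(Z>.08)&(Z<.112)]; print(len(H),H.mean(0),fit(H[:,:2]))
V=W[345:430,330:400]; V=V[ok[345:430,330:400]&(V[...,2]>.03)]; print('vise',V.min(0),V.max(0))
for n,(a,b,e,f) in dict(pedal=(275,310,415,470),box=(165,200,415,465),bot=(255,285,205,232)).items():
    Q=W[a:b,e:f]; Q=Q[ok[a:b,e:f]&(Q[...,2]>.012)]; print(n,Q.min(0).round(3),Q.max(0).round(3))
E
```

```text
((0.7057235836982727, 0.2377404421567917), (0.18481941521167755, 0.21957112848758698), 15.787424087524414)
back (np.float32(-74.24923), np.float32(0.7958474), np.float32(0.25037086))
left (np.float32(15.190949), np.float32(0.68523043), np.float32(0.34429777))
right (np.float32(15.988062), np.float32(0.7230607), np.float32(0.13031435))
300 [0.56441165 0.20450104 0.09553273] (np.float32(-76.0856), np.float32(0.5637114), np.float32(0.19899923))
vise [0.19920652 0.08101643 0.03114194] [0.36604464 0.18018178 0.11876689]
pedal [ 0.474 -0.101  0.012] [0.544 0.007 0.029]
box [ 0.753 -0.08   0.012] [0.814 0.007 0.057]
bot [0.525 0.48  0.012] [0.581 0.534 0.125]
```

Careful with the scale: shifts go in shares of 75 cm and turns go in shares of pi/2 rad. That gives: -0.2 m is -0.2667, 0.18 m is 0.24, -0.75 rad is -0.4775.

Emit:
nudge_tcp([
  [[0.086,0.08,0,-0.0267,0,0,-0.0955],[0.086,0.12,-0.0667,-0.0533,0,0,-0.191],[0.086,0.16,-0.1333,-0.0667,0,0,-0.2865],[0.086,0.2,-0.2,-0.0667,0,0,-0.382],[0.086,0.24,-0.2667,-0.0667,0,0,-0.4775]],
])

```text
clock: 0.72
position: [0.3004, -0.3486, 0.3]
tool_rot: [3.142, 0.0, 1.063]
force: [2.1, -0.8, 1.5]
grip_width: 0.0855
finger_force: 0.0
```

Converted, 0.3 m is 0.4, 0.24 m is 0.32, -0.78 rad is -0.4966.

Emit:
nudge_tcp([
  [[0.05,0.08,0.0267,0,0,0,-0.0955],[0.03,0.16,0.0533,0,0,0,-0.191],[0.03,0.24,0.0533,0,0,0,-0.2865],[0.03,0.32,0.04,0,0,0,-0.382],[0.03,0.4,0.0267,0,0,0,-0.4966]],
])

```text
clock: 1.35
position: [0.4653, -0.0971, 0.2999]
tool_rot: [-3.141, 0.0, 1.843]
force: [-0.2, -0.5, -0.1]
grip_width: 0.03
finger_force: 0.0
```

Emit:
nudge_tcp([
  [[0.026,0.0533,0.04,0,0,0,0],[0.026,0.1067,0.08,0,0,0,0],[0.026,0.16,0.1067,0,0,0,0],[0.026,0.16,0.1067,0,0,0,0]],
])

```text
clock: 1.85
position: [0.5105, 0.0414, 0.2998]
tool_rot: [3.142, -0.001, 1.843]
force: [-0.2, -0.6, -0.4]
grip_width: 0.0258
finger_force: 0.0
```

```bash
python3 -c "
from h import *
o=bot.observe();print(o['qpos'],o['tool_rot'])"
```

```text
[ 0.31277295  0.34317335 -0.6498711   1.80770298  0.23278517  1.06823801
 -0.15017305] [ 3.14152725e+00 -1.46605001e-03  1.84270534e+00]
```

Converted, 0.136 m is 0.1813, 0.1 m is 0.1333.

Emit:
nudge_tcp([
  [[0.026,0.0667,0.04,0.04,0,0,0],[0.026,0.1333,0.08,0.08,0,0,0],[0.026,0.1813,0.1253,0.12,0,0,0],[0.026,0.1813,0.1253,0.1333,0,0,0],[0.026,0.1813,0.1253,0.1333,0,0,0]],
])

```text
clock: 2.48
position: [0.5649, 0.1927, 0.1991]
tool_rot: [-3.14, 0.001, 1.837]
force: [0.4, -0.0, 1.0]
grip_width: 0.026
finger_force: 0.0
```

```bash
python3 - <<'E'
from h import *
o=bot.observe();print(o['qpos'],o['position'])
c=calibration('wrist');print(c)
p,d=grab_frame('wrist'); cv2.imwrite('pics/w1.png',p); np.save('w1.npy',d)
E
```

```text
[-0.01439662  0.59633812 -0.6053162   1.70248236  0.39767804  0.97069872
 -0.50143797] [0.56485804 0.1927321  0.19911928]
{'vfov': 65.70646984690485, 'cx': 317.7254914939677, 'cy': 238.3191535719162, 'eye': array([0.54294043, 0.27439942, 0.32251036]), 'attitude': array([2.80858155e+00, 2.63847356e-03, 2.65864799e-01])}
```

View pics/w1.png

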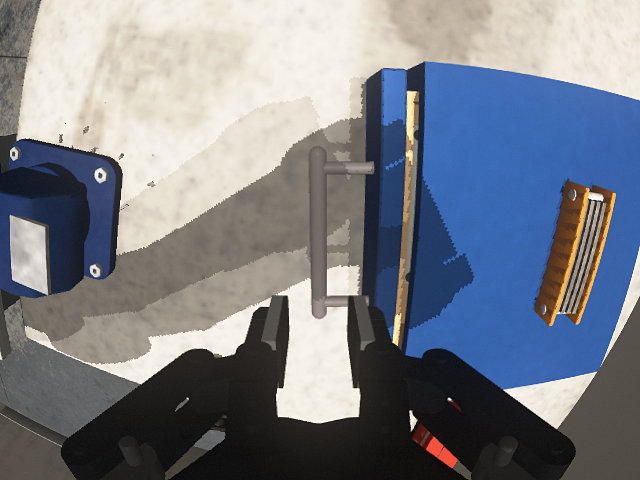

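The wrist view shows the bar running from (319,150) to (319,315), the drawer face at column ~366 and the drawer slightly ajar. The fingers straddle the bar's line. I'll get its position from the fisheye model.

```bash
cat >> h.py <<'E'
def wray(c,u,v):
    f=240/np.tan(np.radians(c['vfov'])/2); a,b=u-c['cx'],v-c['cy']; r=np.hypot(a,b)+1e-9; t=r/f
    return Rm(c['attitude'])@np.array([np.sin(t)*a/r,np.sin(t)*b/r,np.cos(t)])
def wplane(c,u,v,z):
    r=wray(c,u,v); e=np.array(c['eye']); return e+r*(z-e[2])/r[2]
E
python3 - <<'E'
from h import *
c=calibration('wrist')
for u,v in ((319,150),(319,232),(319,312)): print(wplane(c,u,v,.0965).round(4))
o=bot.observe(); T=Rm(o['tool_rot'])
a,b=wplane(c,319,150,.0965),wplane(c,319,312,.0965); m=(a+b)/2; m[2]=.092
print(np.linalg.norm(a-b),m,'tool shift',T.T@(m-o['position']),np.arctan2(*(a-b)[1::-1])*57.3, o['position'],o['tool_rot'])
E
```

```text
[0.5494 0.2532 0.0965]
[0.5632 0.2025 0.0965]
[0.5788 0.1454 0.0965]
0.11169019137521223 [0.56411472 0.19931312 0.092     ] tool shift [0.0070756  0.00079897 0.10810724] 105.25300245971125 [0.56524667 0.19237519 0.20011318] [-3.14095193e+00  7.76161872e-04  1.83651746e+00]
```

Converted, 0.107 m is 0.1427, 0.09 m is 0.12.

Emit:
nudge_tcp([
  [[0.026,0.0093,0.0013,0.04,0,0,0],[0.026,0.0093,0.0013,0.08,0,0,0],[0.026,0.0093,0.0013,0.12,0,0,0],[0.026,0.0093,0.0013,0.1427,0,0,0],[0.026,0.0093,0.0013,0.1427,0,0,0]],
])

```text
clock: 3.15
position: [0.5662, 0.1999, 0.0946]
tool_rot: [3.138, 0.001, 1.836]
force: [-0.4, 0.2, 0.7]
grip_width: 0.0262
finger_force: 0.6
```

Emit:
nudge_tcp([
  [[0.0,0,0,0,0,0,0],[0.0,0,0,0,0,0,0],[0.0,0,0,0,0,0,0]],
], grip_n=40)

```text
clock: 3.52
position: [0.5652, 0.2001, 0.0942]
tool_rot: [3.14, 0.001, 1.837]
force: [0.0, -3.0, 8.7]
grip_width: 0.0095
finger_force: 39.0
```

Converted, -0.1 m is -0.1333, -0.08 m is -0.1067.

Emit:
nudge_tcp([
  [[0.0,0,-0.0133,0,0,0,0],[0.0,0,-0.04,0,0,0,0],[0.0,0,-0.0733,0,0,0,0],[0.0,0,-0.1067,0,0,0,0],[0.0,0,-0.1333,0,0,0,0]],
])

```text
clock: 4.15
position: [0.4684, 0.1728, 0.0942]
tool_rot: [3.139, 0.002, 1.836]
force: [2.9, -8.7, 11.4]
grip_width: 0.0096
finger_force: 40.1
```

Emit:
nudge_tcp([
  [[0.0,0,-0.0067,0,0,0,0],[0.0,0,-0.0133,0,0,0,0],[0.0,0,-0.016,0,0,0,0],[0.0,0,-0.016,0,0,0,0]],
])

```text
clock: 4.65
position: [0.4574, 0.1697, 0.0942]
tool_rot: [3.14, 0.002, 1.836]
force: [1.7, -9.7, 14.6]
grip_width: 0.0092
finger_force: 40.6
```

Converted, -0.009 m is -0.012, -0.006 m is -0.008.

Emit:
nudge_tcp([
  [[0.0,0,-0.004,0,0,0,0],[0.0,0,-0.008,0,0,0,0],[0.0,0,-0.012,0,0,0,0],[0.0,0,-0.012,0,0,0,0]],
])

```text
clock: 5.15
position: [0.4487, 0.1673, 0.0942]
tool_rot: [3.14, 0.002, 1.836]
force: [1.8, -9.8, 15.7]
grip_width: 0.0093
finger_force: 40.6
```

Emit:
nudge_tcp([
  [[0.0,0,-0.004,0,0,0,0],[0.0,0,-0.008,0,0,0,0],[0.0,0,-0.008,0,0,0,0]],
])

```text
clock: 5.52
position: [0.4429, 0.1656, 0.0941]
tool_rot: [3.14, 0.003, 1.836]
force: [2.3, -10.7, 16.8]
grip_width: 0.0094
finger_force: 40.7
```

Converted, -0.008 m is -0.0107, -0.006 m is -0.008.

Emit:
nudge_tcp([
  [[0.0,0,-0.004,0,0,0,0],[0.0,0,-0.008,0,0,0,0],[0.0,0,-0.0107,0,0,0,0],[0.0,0,-0.0107,0,0,0,0]],
])

```text
clock: 6.02
position: [0.4399, 0.1649, 0.0945]
tool_rot: [3.131, -0.0, 1.835]
force: [39.0, -3.6, -20.1]
grip_width: 0.0096
finger_force: 39.1
```

Converted, 0.005 m is 0.0067.

Emit:
nudge_tcp([
  [[0.0,0,0.0067,0,0,0,0],[0.026,0,0.0067,0,0,0,0],[0.026,0,0.0067,0,0,0,0],[0.026,0,0.0067,0,0,0,0]],
])

```text
clock: 6.52
position: [0.4388, 0.1666, 0.0931]
tool_rot: [3.142, -0.0, 1.838]
force: [-0.0, 0.0, 0.2]
grip_width: 0.0255
finger_force: 0.0
```

Emit:
nudge_tcp([
  [[0.026,0,0,-0.04,0,0,0],[0.026,0,0,-0.1067,0,0,0],[0.026,0,0,-0.1733,0,0,-0.0955],[0.03,0,0.0133,-0.2267,0,0,-0.191],[0.035,0,0.0267,-0.2267,0,0,-0.2865]],
])

```text
clock: 7.15
position: [0.4594, 0.1723, 0.2658]
tool_rot: [3.138, 0.002, 2.292]
force: [-0.6, -0.8, -0.4]
grip_width: 0.035
finger_force: 0.0
```

```bash
python3 - <<'E'
from h import *
o=bot.observe();print(o['qpos'],o['position'],o['tool_rot'])
c=calibration('wrist'); p,d=grab_frame('wrist'); cv2.imwrite('pics/w2.png',p); np.save('w2.npy',d)
import pickle; pickle.dump(c,open('w2.pkl','wb'))
E
```

```text
[ 0.15819571  0.3785875  -0.81377621  1.90015221  0.32833936  0.99580921
 -0.07938317] [0.45939243 0.17234175 0.26578991] [3.13769333e+00 2.44486360e-03 2.29231340e+00]
```

View pics/w2.png

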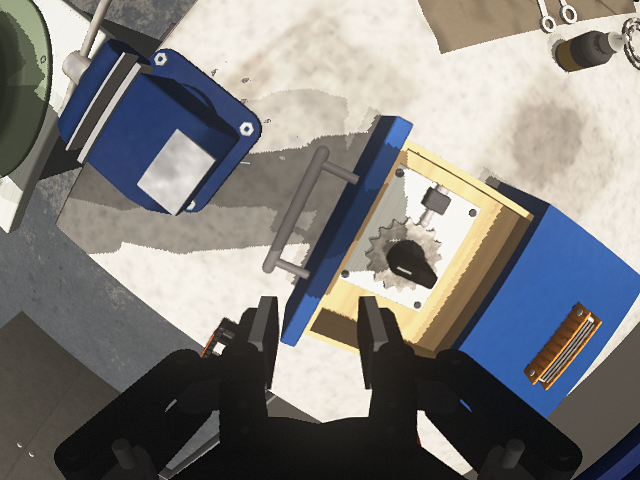

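The drawer is open, with the knob around (408,262) and its white line at the left (handle) end. The bar points roughly along chest x. Now I measure the knob top from depth.

```bash
cat >> h.py <<'E'
def wcloud(c,d,reg):
    a,b,e,f=reg; out=[];px=[]
    A=Rm(c['attitude'])
    for v in range(a,b):
        for u in range(e,f):
            if d[v,u]>0:
                r=wray(c,u,v); s=d[v,u]/(A[:,2]@r); out.append(np.array(c['eye'])+s*r); px.append((v,u))
    return np.array(out),np.array(px)
E
python3 - <<'E'
from h import *
import pickle
c=pickle.load(open('w2.pkl','rb')); d=np.load('w2.npy'); p=cv2.imread('pics/w2.png')
W,px=wcloud(c,d,(225,300,370,450))
k=(W[:,2]>.107)&(W[:,2]<.12); T=W[k]; print(len(T),T.mean(0))
r=cv2.minAreaRect(T[:,:2].astype(np.float32)); print(r)
H,_=wcloud(c,d,(140,275,255,335)); H=H[(H[:,2]>.088)&(H[:,2]<.105)]; r2=cv2.minAreaRect(H[:,:2].astype(np.float32)); print('bar',r2)
# chest top front edge
o=bot.observe(); Tm=Rm(o['tool_rot']); m=np.array([*r[0],.103]); print('shift',Tm.T@(m-o['position']))
E
```

```text
736 [0.54902847 0.19405134 0.11177322]
((0.5505080223083496, 0.19350509345531464), (0.04163428023457527, 0.015231607481837273), 12.959993362426758)
bar ((0.45609983801841736, 0.1671641319990158), (0.041417889297008514, 0.12113503366708755), 15.82335376739502)
shift [-0.04423407  0.08138532  0.16154274]
```

Converted, 0.082 m is 0.1093, -0.0425 m is -0.0567, -0.9 rad is -0.573.

Emit:
nudge_tcp([
  [[0.034,-0.0133,0.0267,0,0,0,-0.1146],[0.034,-0.0267,0.0533,0,0,0,-0.2292],[0.034,-0.04,0.08,0,0,0,-0.3438],[0.034,-0.0567,0.1093,0,0,0,-0.4584],[0.034,-0.0567,0.1093,0.0267,0,0,-0.573]],
])

```text
clock: 7.82
position: [0.549, 0.1942, 0.2427]
tool_rot: [3.141, 0.001, -3.093]
force: [0.0, -0.2, -1.2]
grip_width: 0.0346
finger_force: 0.0
```

Emit:
nudge_tcp([
  [[0.034,0,0,0.0267,0,0,-0.1146],[0.034,0,0,0.0533,0,0,-0.1261],[0.034,0,0,0.0667,0,0,-0.1261],[0.034,0,0,0.0667,0,0,-0.1261]],
])

```text
clock: 8.32
position: [0.5477, 0.1937, 0.1926]
tool_rot: [-3.141, -0.001, -2.9]
force: [0.6, 0.8, 0.4]
grip_width: 0.0339
finger_force: 0.0
```

```bash
python3 - <<'E'
from h import *
import pickle
c=calibration('wrist'); o=bot.observe(); p,d=grab_frame('wrist'); cv2.imwrite('pics/w3.png',p); np.save('w3.npy',d)
print(o['qpos'],o['position'],o['tool_rot']); pickle.dump(c,open('w3.pkl','wb'))
c2=pickle.load(open('w2.pkl','rb')); D,_=wcloud(c2,np.load('w2.npy'),(180,225,415,455)); m=D[:,2].argmax(); print('detent max',D[m])
W,px=wcloud(c,d,(150,430,200,480)); k=(W[:,2]>.107)&(W[:,2]<.12)&(np.hypot(W[:,0]-.549,W[:,1]-.1945)<.027); T=W[k]; print(len(T),T.mean(0),cv2.minAreaRect(T[:,:2].astype(np.float32)))
E
```

```text
[ 0.19330197  0.69066168 -0.95556706  1.74089219  0.64040847  1.05622681
  0.82489769] [0.54770899 0.19374692 0.19259966] [-3.14135506e+00 -8.53378239e-04 -2.89999290e+00]
detent max [0.5306806  0.24903231 0.07779571]
1475 [0.54905358 0.19309453 0.11208353] ((0.5505031943321228, 0.19344966113567352), (0.04131085425615311, 0.014012926258146763), 15.622899055480957)
```

View pics/w3.png

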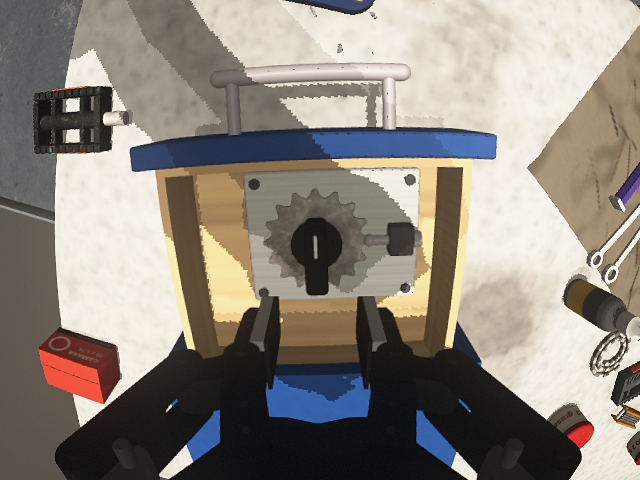

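The knob bar is centred at about (317,255) with its white line toward the handle, the fingers are aligned across it, and the plunger is low (78 mm). I descend and grip.

Converted, 0.089 m is 0.1187, 0.03 m is 0.04, -0.028 rad is -0.0178.

Emit:
nudge_tcp([
  [[0.034,-0.0027,0,0.04,0,0,-0.0178],[0.034,-0.0027,0,0.08,0,0,-0.0178],[0.034,-0.0027,0,0.1067,0,0,-0.0178],[0.034,-0.0027,0,0.1187,0,0,-0.0178],[0.034,-0.0027,0,0.1187,0,0,-0.0178]],
])

```text
clock: 9.0
position: [0.5501, 0.1944, 0.1042]
tool_rot: [3.141, 0.0, -2.87]
force: [-0.1, 0.1, -0.1]
grip_width: 0.0342
finger_force: 0.0
```

Emit:
nudge_tcp([
  [[0.0,0,0,0,0,0,0],[0.0,0,0,0,0,0,0],[0.0,0,0,0,0,0,0],[0.0,0,0,0,0,0,0]],
], grip_n=60)

```text
clock: 9.5
position: [0.5509, 0.1936, 0.1051]
tool_rot: [-3.14, 0.002, -2.87]
force: [0.8, -5.2, 7.4]
grip_width: 0.0133
finger_force: 58.9
```

```bash
python3 -c "
from h import *
o=bot.observe();print(o['qpos'],o['force'],o['moment'])"
```

```text
[ 0.14179371  0.80239271 -0.87534443  1.79281624  0.76641557  0.92402626
  0.76442141] [ 0.8480491  -5.16214091  7.38507726] [-0.94629799 -0.24001754  0.05598892]
```

Converted, 0.393 rad is 0.2502.

Emit:
nudge_tcp([
  [[0.0,0,0,0,0,0,0.0637],[0.0,0,0,0,0,0,0.1273],[0.0,0,0,0,0,0,0.191],[0.0,0,0,0,0,0,0.2502],[0.0,0,0,0,0,0,0.2502]],
])

```text
clock: 10.12
position: [0.5509, 0.1938, 0.1051]
tool_rot: [-3.141, 0.002, 3.02]
force: [2.4, -5.8, 8.6]
grip_width: 0.0128
finger_force: 59.5
```

```bash
python3 -c "
from h import *
o=bot.observe();print(o['qpos'],o['force'],o['moment'])"
```

```text
[ 0.09162896  0.76916473 -0.79015659  1.79535526  0.698909    0.87937771
  0.42227233] [ 2.35941065 -5.81125207  8.5582762 ] [-9.69255406e-01 -4.36036024e-01  7.66693190e-04]
```

Turned 0.393 rad with the moment back to about zero, which puts it at the first stop.

Converted, 0.393 rad is 0.2502.

Emit:
nudge_tcp([
  [[0.0,0,0,0,0,0,0.0637],[0.0,0,0,0,0,0,0.1273],[0.0,0,0,0,0,0,0.191],[0.0,0,0,0,0,0,0.2502],[0.0,0,0,0,0,0,0.2502]],
])

```text
clock: 10.75
position: [0.5508, 0.194, 0.1051]
tool_rot: [3.141, 0.002, 2.628]
force: [1.9, -4.8, 8.3]
grip_width: 0.0132
finger_force: 59.5
```

Emit:
nudge_tcp([
  [[0.0,0,0,0,0,0,0.0637],[0.0,0,0,0,0,0,0.1273],[0.0,0,0,0,0,0,0.191],[0.0,0,0,0,0,0,0.2496],[0.0,0,0,0,0,0,0.2496]],
])

```text
clock: 11.38
position: [0.5508, 0.1941, 0.1051]
tool_rot: [3.14, 0.001, 2.236]
force: [1.6, -4.1, 7.9]
grip_width: 0.0132
finger_force: 59.5
```

```bash
python3 - <<'E'
from h import *
o=bot.observe();print(o['qpos'],o['force'],o['moment'],-2.87-(o['tool_rot'][2]-2*np.pi*(o['tool_rot'][2]>0)))
p,d=grab_frame('wrist'); cv2.imwrite('pics/w4.png',p); p,d=grab_frame('top'); cv2.imwrite('pics/t4.png',cv2.resize(p[130:310,200:480],None,fx=2.8,fy=2.8))
E
```

```text
[-0.02245711  0.71318981 -0.60818548  1.80128602  0.54963938  0.80044726
 -0.24467992] [ 1.61023797 -4.10986192  7.90199825] [-0.84710681 -0.54005108  0.04285843] 1.1774595909941814
```

View pics/w4.png

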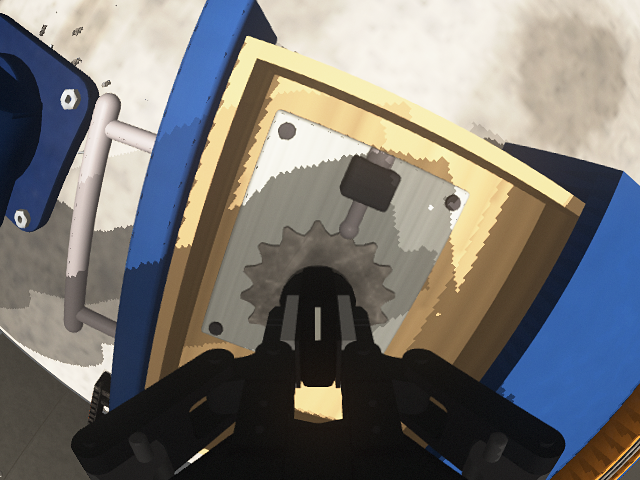

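View pics/t4.png

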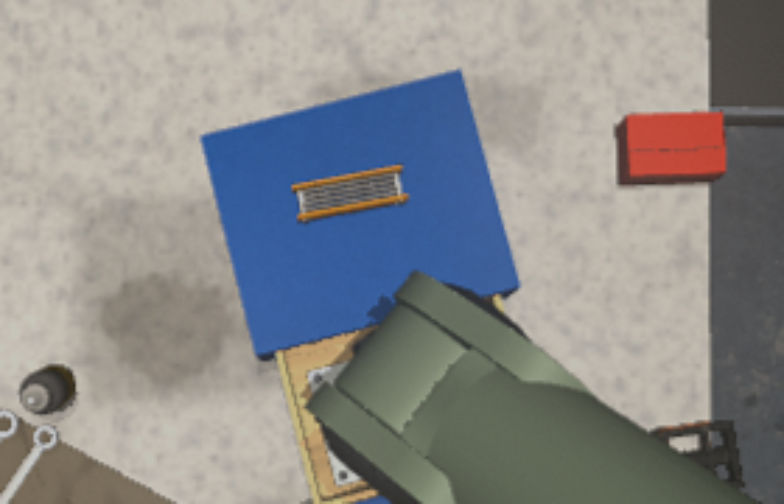

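The bar has turned 67.5° and is still firmly between the pads. The drawer is open and the bystanders are undisturbed. I nudge the drawer gently to confirm it's on its end stop.

Converted, -0.0018 m is -0.0024, 0.0008 m is 0.0011.

Emit:
nudge_tcp([
  [[0.0,0.0005,-0.0012,0,0,0,0],[0.0,0.0011,-0.0024,0,0,0,0],[0.0,0.0011,-0.0024,0,0,0,0],[0.0,0.0011,-0.0024,0,0,0,0]],
])

```text
clock: 11.98
position: [0.5498, 0.1938, 0.1052]
tool_rot: [3.138, 0.002, 2.237]
force: [8.3, -1.9, 2.3]
grip_width: 0.0129
finger_force: 59.0
```

The force rose to about 8 N after 1 mm, so the drawer is against its end stop. The knob angle is still 1.177 rad, so I hand in.

Emit:
nudge_tcp([
  [[0.0,0,0,0,0,0,0],[0.0,0,0,0,0,0,0],[0.0,0,0,0,0,0,0]],
])

```text
clock: 12.35
position: [0.5498, 0.1938, 0.1052]
tool_rot: [3.138, 0.001, 2.237]
force: [8.6, -2.0, 2.6]
grip_width: 0.013
finger_force: 59.0
```

```bash
python3 -c "
from workcell import job
print(job.job_done())"
```

```text
the job is handed in; nothing more can be done
None
```

I handed the job in at 12.35 s: the drawer is open against its end stop and the knob is turned clockwise 1.177 rad to the third stop, still gripped and steady; I saw none of the nearby things disturbed, and no verdict came back.

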